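Fit the bearing bushing to the dispersing rotor and hold the rotor up level for inspection

ROBOT

A 7-joint arm with a two-finger parallel gripper is mounted at the origin on a cart in front of the work surface, level with it; the furniture and walls round the work are solid. World frame = base frame: x ahead of the robot, y to its left, z up, the work surface at z = 0. Lengths are in m, angles in rad, forces in N, time in s.
With the tool pointing down it reaches from about 0.425 to 0.95 m from the base axis. Payload 16.7 kg.
Tool frame: the origin (TCP) lies at the very end of the fingers, on their centre line; the grasp point (between the pads) lies 19 mm behind it; z points along the fingers, y is the line along which they close (so a half turn about z gives the same grasp; the last joint's range is limited). The gripper opens to 94 mm and grips with 3 to 60 N. Pads are 16 mm wide; open, the fingers measure 119 mm over their backs; the gripper's body (75 mm by 177 mm) begins 78 mm behind the grasp point.
Start: joints at [-1.393, 0.426, 0.074, 1.606, -0.034, 1.111, -0.067], TCP at [0.217, 0.639, 0.205] pointing down, gripper open.
Joint ranges: [-2.85, 2.85], [-0.5, 2.14], [-1.23, 1.37], [0.21, 2.46], [-1.02, 4.16], [0.16, 2.05], [-2.73, 2.73]. Speed limits (rad/s): [1.89, 1.89, 2.39, 2.39, 3.01, 3.01, 3.01].

INTERFACE

Orientations are given as a rotation vector (axis times angle).
In Python, from plant import env, cams, job gives the robot as it stands.
- The arm moves only by the shell command python3 -m handwheel 'ROWS' [FORCE]. ROWS is a JSON object whose one key "steps" holds a list that holds one entry, the list of rows, each a list of 5 numbers: the shift along the tool's x, y, z in m, then the turn about the tool's z in rad, then the finger opening in m, from 0 to 0.094. A call has 1 to 10 rows; each row shifts and turns the commanded pose from where the row before left it, along the tool's axes as they then stand; what a row does not reach is not made up. A row lasts 1/8 s, in which the tool goes at most 62.5 mm and 10.7 degrees, less where a joint would pass 70% of its speed; a pose out of reach is approached as far as the arm can. A call with a gripper value outside its range is refused whole. The fingers move at their own pace and stop on an object; FORCE is the grip in N (left out, the last holds). Time passes only in rows, so rows that do not move let the fingers close. It gives the time, the measured TCP pose, the force, the opening and the grip force at its end, in the units of the state.
- env.read_state(): the state, without advancing time (a new reading comes with each control period).
- cams.capture(name): name is "side" or "top"; returns the picture (480x640x3 uint8, red, green, blue); there is no depth.
- cams.camera_params(name): a dict with "intrinsics" (3x3 intrinsics, pixels), "dist" ([k1, k2, p1, p2, k3] as OpenCV has them; the pictures are not rectified), "extrinsics" (4x4, takes a point from world to camera coordinates). Camera axes: x right, y down, z forward; pixel columns grow to the right and rows downward; lengths in m; the calibration is good to about 2 mm. A picture is of the moment at which its call begins. camera_params takes no time and is no camera call.
- job.sign_off(): hands the job in; it is judged then, once.
Trained networks look in the newest picture that a camera, given by its name, has taken for a name from the list of things; names that differ only in an ending like _2 or _b are one class to them, and where a whole thing is asked for, a point or a joint stands for the part that bears it (a point fixed in the world has none). Each returns a list of dicts, best first, with "p" (0 to 1); they miss things now and then, are a little off and sometimes report something else, mostly with a low value. They report only what shows in the picture. A call takes as long as a camera call.
- cams.cut_out(camera, query): "mask" (480x640 bool, what is visible of it).
- cams.tip_of(camera, query): "position" ([x, y, z] in m, in world coordinates, good to about 4 mm: a listed point, or the origin of a listed thing).
The state is a dict: "time_s": time; "q": joint angles; "dq": joint speeds; "tau": joint torques, N m; "tcp_pos": TCP position; "eef_rot": TCP orientation; "wrist_force": force on the tool from outside, world axes, zero at the start; "moment": the same for the moment, N m; "finger_gap": finger opening in m; "grip_force": force on a finger pad.
Only numpy, scipy, OpenCV 4.12 (cv2) and the standard library are available. Lean on these libraries where they do the work, as an engineer would, in place of code of your own. Each camera call takes 0.05 s, during which the arm holds its last target. There are 200 camera calls.

TASK

We are putting the dispersing tool back together: slide the black flanged bushing, flange first, over the top of the taller of the two steel rotors while it stands in the drying stand, until the flange sits on the rotor's collar. Then grip the bare shaft above the bushing, draw the rotor straight up out of the stand, turn it level and finish while holding it so, all of it at least 20 cm above the bench and clear of everything else, with the bushing still in its place at the collar, so that it can be looked over before it goes into its tube. Leave the short rotor and the loose bottles and vials round the work where they stand.

Things in the scene. Friction and masses are not known exactly. Their poses are not given: they have to be found in the camera images.
- rotor: taller steel rotor, 150 mm, about 100 g, upright in an end hole of the stand, round all over. Origin: centre of its foot; z axis up the shaft. From the foot: toothed head 18 mm wide to 16 mm, tapering to the 10 mm shaft by 27 mm; collar 19 mm wide from 54 to 78 mm; bare 10 mm shaft from 78 to 140 mm; then a taper to a 4 mm point at 150 mm
- rotor_tip (a point): the pointed upper (drive) end of the taller rotor, 150 mm from its foot; 156 mm above the bench while it stands in the stand. With the bushing seated, 44 mm stand out above it, 34 mm of that at the full 10 mm
- rotor_seat (a point): centre of the top face of the taller rotor's collar, 78 mm from its foot; 84 mm above the bench and 10 mm above the stand's upper plate while it stands in the stand
- bushing: black plastic bearing bushing, about 25 g, 28 mm high, standing upright, flange down, on the bench at the right. Origin: centre of its underside; z axis up its bore. Flange 30 mm diameter and 5 mm thick at the bottom, body 24 mm diameter above it; bore 13 mm right through (3 mm wider than the shaft)
- stand: fixed drying stand: grey base 84 x 214 x 14 mm, grey guide plate 60 x 206 mm with its top at 74 mm, four posts up to 77 mm. Origin: middle of its underside; y axis along three holes at -75, 0, +75 mm. A rotor's foot stands in a pocket 6 mm above the bench, its collar in the plate's 21 mm hole: the foot must rise 68 mm to come clear. Rotors in the end holes, either way round
- short_rotor: the shorter steel rotor, 106 mm long, same form with an 8 mm shaft, standing loose in the other end hole; its point is 112 mm above the bench. Origin: centre of its foot. Leave it there
- dropper_1: amber dropper bottle, 34 mm wide, 97 mm high, loose between the stand and the balance; leave it standing. Origin: middle of its underside
- dropper_2: a second amber dropper bottle beside it, the same size; leave it standing. Origin: middle of its underside
- vial_1: capped glass vial, 28 mm wide, 60 mm high, loose behind the stand; leave it standing. Origin: middle of its underside
- vial_2: a second such vial, loose at the right of the balance; leave it standing. Origin: middle of its underside

How it is judged:
On the way, in this order (a step that is already met when the one before it is completed fails the run):
1. the bushing sits on the collar of the taller rotor, which stands in the stand (distance between bushing and rotor_seat below 0.005 m and angle between the z axis of bushing and the z axis of rotor, either way round below 0.2 rad and angle between bushing's own z axis and vertical below 0.3 rad and height (world z) of rotor below 0.012 m and angle between rotor's own z axis and vertical below 0.12 rad), for 0.2 s.
2. the rotor has been drawn straight up out of the stand, held by its shaft, the bushing on it (height (world z) of rotor above 0.076 m and angle between rotor's own z axis and vertical below 0.45 rad and distance between bushing and rotor_seat below 0.012 m and contact force between the fingers and rotor above 1 N and z of the grasp point in the frame of rotor above 0.095 m), for 0.05 s.
At the end, for the whole second after the job is handed in: the gripper holds the taller rotor by the shaft above the bushing, still, level within about 20 degrees, all over 19 cm above the bench, clear of the stand; the bushing's underside is within 12 mm of its seat on the collar; the short rotor is within 15 mm of where it stood (angle between rotor's own z axis and vertical between 1.22 and 1.92 rad and height (world z) of each of rotor, rotor_tip, bushing above 0.19 m and distance between bushing and rotor_seat below 0.012 m and angle between the z axis of bushing and the z axis of rotor, either way round below 0.25 rad and contact force between the fingers and rotor above 1 N and contact force between each of rotor, bushing and stand below 0.2 N and linear speed of rotor below 0.03 m/s and angular speed of rotor below 0.3 rad/s and distance of short_rotor from where it was at the start of the episode below 0.015 m and z of the grasp point in the frame of rotor above 0.095 m); the arm keeps its last pose, push and grip.
It fails at once if the short rotor is pulled about (distance of short_rotor from where it was at the start of the episode above 0.02 m).
It fails at once if a bottle or vial is pushed away or knocked over (distance of any of dropper_1, dropper_2, vial_1, vial_2 from where it was at the start of the episode above 0.03 m).
It also fails if it takes over 69 s, if anything falls off the work surface, if the arm or the gripper's body presses on something with over 40 N, if the wrist force passes 120 N, or if a joint passes its speed limit or range.

## Working session

There is one attempt and no reset: what is moved stays moved. The work goes in short steps, Python scripts to look and compute and a shell command to move; the robot and the scene stay as the last step left them, time stands still between calls to the robot, and variables do not carry over. Pictures are saved under pics/ and viewed, at most 10 in all, crops included, and the job is handed in when it is done.

```bash
mkdir -p pics; ls; python3 - <<'E'
from plant import env,cams,job
import cv2,numpy as np
s=env.read_state()
print({k:np.round(v,3).tolist() for k,v in s.items()})
for c in("side","top"):
    im=cams.capture(c);cv2.imwrite(f"pics/{c}0.png",im[:,:,::-1])
    p=cams.camera_params(c);E=np.array(p["extrinsics"]);print(c,"cam pos",np.round(-E[:3,:3].T@E[:3,3],3),np.round(E[2,:3],2))
    for q in "rotor rotor_tip rotor_seat bushing stand short_rotor dropper_1 vial_1".split():
        print(q,[(round(float(d["p"]),2),np.round(d["position"],3).tolist()) for d in cams.tip_of(c,q)[:3]])
E
```

```text
pics
{'time_s': 0.0, 'q': [-1.393, 0.427, 0.074, 1.607, -0.034, 1.111, -0.067], 'dq': [0.0, 0.0, -0.001, 0.0, 0.001, -0.001, -0.0], 'tau': [0.0, -93.579, 3.668, -45.421, -0.049, 0.02, 0.0], 'tcp_pos': [0.217, 0.639, 0.205], 'eef_rot': [-0.511, -3.1, 0.002], 'wrist_force': [0.28, -0.352, -0.388], 'moment': [-0.025, 0.01, -0.023], 'grip_force': 0.0, 'finger_gap': 0.094}
side cam pos [0.321 0.914 0.499] [ 0.26 -0.89 -0.37]
rotor []
rotor_tip [(0.82, [0.466, 0.18, 0.156])]
rotor_seat [(0.53, [0.466, 0.183, 0.083])]
bushing [(0.65, [0.495, -0.252, 0.001])]
stand [(0.58, [0.464, 0.257, -0.002])]
short_rotor [(0.54, [0.458, 0.33, 0.007]), (0.34, [0.492, -0.254, 0.001])]
dropper_1 [(0.91, [0.684, 0.178, 0.002]), (0.54, [0.701, 0.132, -0.001])]
vial_1 [(0.8, [0.67, 0.252, 0.001]), (0.51, [0.628, -0.164, -0.0]), (0.48, [0.493, -0.25, -0.0])]
top cam pos [0.4   0.042 1.031] [ 0.16  0.03 -0.99]
rotor [(0.46, [0.47, 0.179, 0.001])]
rotor_tip [(0.4, [0.471, 0.183, 0.156])]
rotor_seat [(0.41, [0.466, 0.183, 0.086])]
bushing [(0.53, [0.492, -0.251, 0.001])]
stand []
short_rotor [(0.48, [0.458, 0.333, 0.007])]
dropper_1 [(0.77, [0.684, 0.178, -0.002]), (0.52, [0.698, 0.136, 0.002])]
vial_1 [(0.61, [0.473, 0.182, 0.156]), (0.46, [0.666, 0.248, 0.002]), (0.46, [0.626, -0.165, -0.002])]
```

View pics/side0.png

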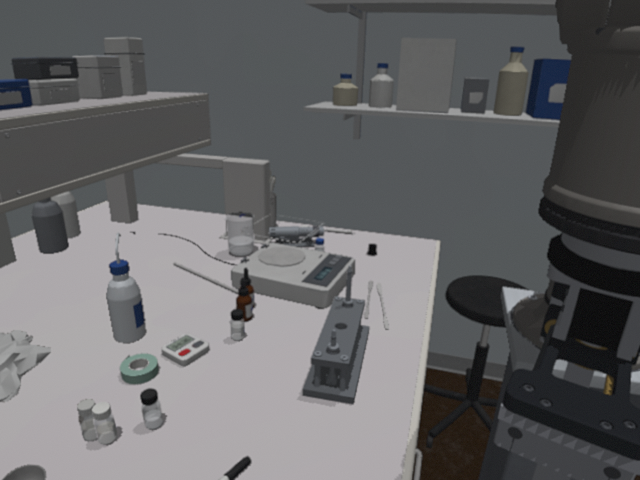

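View pics/top0.png

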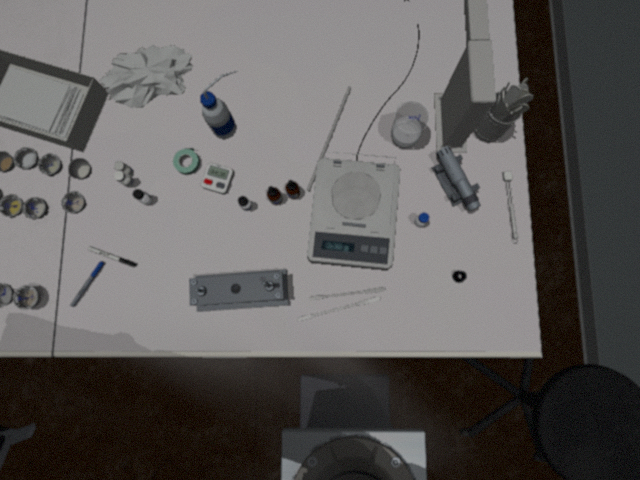

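```bash
python3 -m handwheel '{"steps":[[[0,0,0,0.1245,0.094],[0,0,0,0.1245,0.094],[0,0,0,0.1245,0.094],[0,0,0,0.1245,0.094],[0,0,0,0.1245,0.094],[0,0,0,0.1245,0.094],[0,0,0,0.1245,0.094],[0,0,0,0.1245,0.094],[0,0,0,0.1245,0.094],[0,0,0,0.1245,0.094]]]}' 20
cat >look.py <<'E'
from plant import env,cams
import cv2,numpy as np
from scipy.spatial.transform import Rotation as R
from scipy.optimize import least_squares
def st():
    s=env.read_state();print({k:np.round(s[k],4).tolist() for k in("time_s","tcp_pos","wrist_force","finger_gap","grip_force","q")});print(np.round(R.from_rotvec(s["eef_rot"]).as_matrix(),3).tolist());return s
def proj(c,P):
    p=cams.camera_params(c);E=np.array(p["extrinsics"])
    return cv2.projectPoints(np.atleast_2d(np.float64(P)),cv2.Rodrigues(E[:3,:3])[0],E[:3,3],np.float64(p["intrinsics"]),np.float64(p["dist"]))[0][:,0]
def tips(qs,cs=("side","top")):
    for c in cs:
        for q in qs: print(c,q,[(round(float(d["p"]),2),np.round(d["position"],4).tolist()) for d in cams.tip_of(c,q)[:2]])
E
python3 -c "
from look import *
st()
for i in range(2):
    for c in ('side','top'):cams.capture(c)
    tips(['bushing','rotor_tip','rotor_seat'])
"
```

```text
time_s: 2.15
tcp_pos: [0.2166, 0.6392, 0.2055]
eef_rot: [-2.227, -2.216, 0.0]
wrist_force: [-0.5, 0.4, 0.7]
finger_gap: 0.0944
grip_force: 0.0
{'time_s': 2.15, 'tcp_pos': [0.2166, 0.6392, 0.2055], 'wrist_force': [-0.4595, 0.3568, 0.7109], 'finger_gap': 0.0944, 'grip_force': 0.0, 'q': [-1.5811, 0.44, 0.3327, 1.6185, -0.1561, 1.1093, -1.2132]}
[[0.005, 1.0, -0.0], [1.0, -0.005, -0.0], [-0.0, -0.0, -1.0]]
side bushing [(0.42, [0.4938, -0.2511, 0.0016])]
side rotor_tip [(0.65, [0.4674, 0.1811, 0.1556])]
side rotor_seat [(0.51, [0.4651, 0.1814, 0.0839])]
top bushing [(0.58, [0.4687, 0.1797, 0.002]), (0.58, [0.4622, 0.2554, -0.0023])]
top rotor_tip [(0.56, [0.4744, 0.1853, 0.1584])]
top rotor_seat [(0.6, [0.4683, 0.1852, 0.0822])]
side bushing [(0.67, [0.4926, -0.252, 0.0027])]
side rotor_tip [(0.54, [0.467, 0.1825, 0.156])]
side rotor_seat [(0.51, [0.4673, 0.1817, 0.0857])]
top bushing [(0.49, [0.4941, -0.2467, 0.002]), (0.35, [0.6845, 0.1824, -0.0025])]
top rotor_tip [(0.55, [0.4711, 0.1829, 0.1587])]
top rotor_seat [(0.46, [0.4671, 0.1853, 0.0807]), (0.22, [0.6672, 0.2493, -0.0006])]
```

```bash
python3 -m handwheel '{"steps":[[[-0.044,0.0283,0,0,0.094],[-0.044,0.0283,0,0,0.094],[-0.044,0.0283,0,0,0.094],[-0.044,0.0283,0,0,0.094],[-0.044,0.0283,0,0,0.094],[-0.044,0.0283,0,0,0.094],[-0.044,0.0283,0,0,0.094],[-0.044,0.0283,0,0,0.094],[-0.044,0.0283,0,0,0.094],[-0.044,0.0283,0,0,0.094]]]}'
python3 -m handwheel '{"steps":[[[-0.045,0,0,0,0.094],[-0.045,0,0,0,0.094],[-0.045,0,0,0,0.094],[-0.045,0,0,0,0.094],[-0.045,0,0,0,0.094],[-0.045,0,0,0,0.094],[-0.045,0,0,0,0.094],[-0.045,0,0,0,0.094],[-0.045,0,0,0,0.094],[-0.045,0,0,0,0.094]]]}'
python3 -c "
from look import *
st()
im=cams.capture('top');cv2.imwrite('pics/t1.png',im[:,:,::-1]);cams.capture('side')
tips(['bushing','rotor_tip','rotor_seat'])
"
```

```text
time_s: 4.2
tcp_pos: [0.5, 0.1975, 0.2058]
eef_rot: [-2.222, -2.221, -0.001]
wrist_force: [1.0, 0.4, -0.9]
finger_gap: 0.094
grip_force: 0.0
time_s: 5.45
tcp_pos: [0.4987, -0.2524, 0.2057]
eef_rot: [2.222, 2.221, 0.001]
wrist_force: [0.8, 0.5, -0.8]
finger_gap: 0.0938
grip_force: 0.0
{'time_s': 5.45, 'tcp_pos': [0.4987, -0.2524, 0.2057], 'wrist_force': [0.7623, 0.5015, -0.7562], 'finger_gap': 0.0938, 'grip_force': 0.0, 'q': [-0.2993, 0.3013, 0.8012, 1.9031, -0.2503, 1.0391, 0.6071]}
[[0.001, 1.0, 0.0], [1.0, -0.001, 0.0], [0.0, 0.0, -1.0]]
side bushing [(0.55, [0.4942, -0.2525, -0.0021]), (0.36, [0.4693, 0.1857, 0.083])]
side rotor_tip [(0.79, [0.4697, 0.1812, 0.1572])]
side rotor_seat [(0.58, [0.4677, 0.1838, 0.0834])]
top bushing [(0.66, [0.4929, -0.2513, -0.0005])]
top rotor_tip [(0.62, [0.4743, 0.1826, 0.1575]), (0.23, [0.6682, 0.25, 0.0027])]
top rotor_seat [(0.52, [0.4691, 0.1824, 0.0826])]
```

```bash
python3 -m handwheel '{"steps":[[[0.001,-0.005,0.05,0,0.07],[0,0,0.05,0,0.06],[0,0,0.05,0,0.05],[0,0,0.035,0,0.05],[0,0,0.0175,0,0.05],[0,0,0,0,0.035],[0,0,0,0,0.02],[0,0,0,0,0.015],[0,0,0,0,0.015],[0,0,0,0,0.015]]]}' 20
python3 -m handwheel '{"steps":[[[0,0,0,0,0.015],[0,0,0,0,0.015],[0,0,-0.03,0,0.015],[0,0,-0.06,0,0.015],[0,0,-0.06,0,0.015],[0,0,-0.05,0,0.015]]]}'
python3 -c "
from look import *
st()
im=cams.capture('side');cams.capture('top')
cv2.imwrite('pics/s1.png',cv2.resize(im[140:300,260:470],None,fx=3.5,fy=3.5,interpolation=cv2.INTER_CUBIC)[:,:,::-1])
tips(['bushing','rotor_tip'])
"
```

```text
time_s: 7.1
tcp_pos: [0.4945, -0.2502, 0.004]
eef_rot: [2.222, 2.219, 0.002]
wrist_force: [-0.2, 1.4, 9.2]
finger_gap: 0.026
grip_force: 20.0
time_s: 7.85
tcp_pos: [0.4937, -0.2502, 0.2056]
eef_rot: [2.222, 2.219, 0.001]
wrist_force: [0.8, -0.0, -0.6]
finger_gap: 0.0258
grip_force: 20.0
{'time_s': 7.85, 'tcp_pos': [0.4937, -0.2502, 0.2056], 'wrist_force': [0.7763, -0.0489, -0.5852], 'finger_gap': 0.0258, 'grip_force': 20.0, 'q': [-0.3245, 0.2948, 0.8276, 1.9163, -0.252, 1.0356, 0.61]}
[[0.001, 1.0, 0.001], [1.0, -0.001, -0.0], [-0.0, 0.001, -1.0]]
side bushing [(0.53, [0.4896, -0.2502, 0.2026])]
side rotor_tip [(0.49, [0.4683, 0.1834, 0.1567]), (0.22, [0.6273, -0.1644, -0.0004])]
top bushing [(0.51, [0.4955, -0.2492, 0.2068])]
top rotor_tip [(0.68, [0.4721, 0.1836, 0.0057]), (0.43, [0.4734, 0.182, 0.1564])]
```

View pics/s1.png

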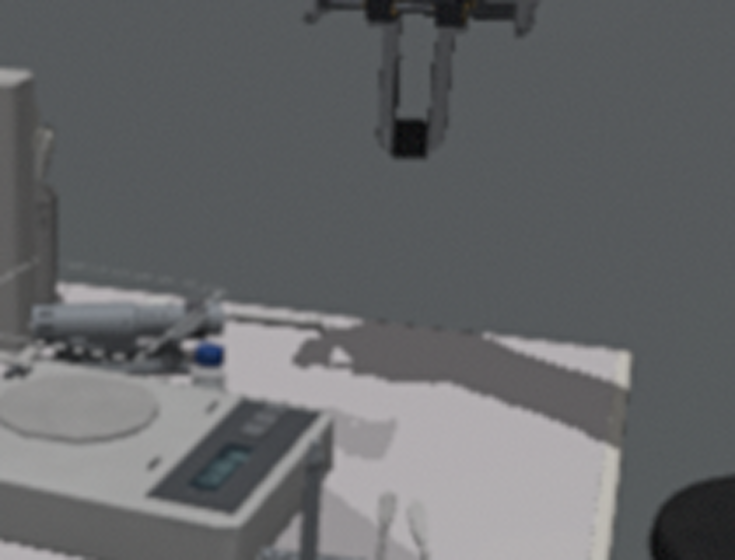

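```bash
python3 -m handwheel '{"steps":[[[0.0433,-0.0025,0,0,0.015],[0.0433,-0.0025,0,0,0.015],[0.0433,-0.0025,0,0,0.015],[0.0433,-0.0025,0,0,0.015],[0.0433,-0.0025,0,0,0.015],[0.0433,-0.0025,0,0,0.015],[0.0433,-0.0025,0,0,0.015],[0.0433,-0.0025,0,0,0.015],[0.0433,-0.0025,0,0,0.015],[0.0433,-0.0025,0,0,0.015]]]}' 
python3 -m handwheel '{"steps":[[[0,0,0.014,0,0.015],[0,0,0.014,0,0.015],[0,0,0,0,0.015],[0,0,0,0,0.015]]]}'
python3 -c "
from look import *
s=st()
im=cams.capture('side')
print(proj('side',[[.469,.1825,.156],s['tcp_pos']]))
cv2.imwrite('pics/s2.png',cv2.resize(im[180:340,260:420],None,fx=3.7,fy=3.7,interpolation=cv2.INTER_CUBIC)[:,:,::-1])
im=cams.capture('top')
print(proj('top',[[.469,.1825,.156],s['tcp_pos']]))
cv2.imwrite('pics/t2.png',cv2.resize(im[220:340,200:360],None,fx=5,fy=5,interpolation=cv2.INTER_CUBIC)[:,:,::-1])
tips(['bushing','rotor_tip','rotor_seat'])
for q in('bushing','rotor'):
  for c in('side','top'):
    for d in cams.cut_out(c,q)[:1]:
      v,u=np.nonzero(d['mask']);print(c,q,d['p'],len(u),u.mean(),v.mean(),u.min(),u.max(),v.min(),v.max())
"
```

```text
time_s: 9.4
tcp_pos: [0.4684, 0.184, 0.2019]
eef_rot: [-2.223, -2.22, 0.003]
wrist_force: [-0.1, -0.0, 0.1]
finger_gap: 0.0259
grip_force: 20.0
time_s: 9.9
tcp_pos: [0.4694, 0.1821, 0.175]
eef_rot: [2.224, 2.218, -0.001]
wrist_force: [-1.0, -0.1, -0.1]
finger_gap: 0.0258
grip_force: 20.0
{'time_s': 9.9, 'tcp_pos': [0.4694, 0.1821, 0.175], 'wrist_force': [-1.0477, -0.1209, -0.0689], 'finger_gap': 0.0258, 'grip_force': 19.9999, 'q': [-1.0232, 0.1967, 0.6, 2.0438, -0.1368, 0.9396, -0.3537]}
[[0.003, 1.0, -0.0], [1.0, -0.003, -0.0], [-0.0, -0.0, -1.0]]
[[349.43197455 265.66837717]
 [349.80220548 256.00988578]]
[[263.3909234  282.54342653]
 [262.08529833 281.58454036]]
side bushing [(0.49, [0.4701, 0.178, 0.1703])]
side rotor_tip [(0.72, [0.4686, 0.1825, 0.1564])]
side rotor_seat [(0.51, [0.4677, 0.1848, 0.0831]), (0.21, [0.4692, 0.1806, 0.1717])]
top bushing []
top rotor_tip [(0.59, [0.471, 0.1858, 0.1555]), (0.22, [0.469, 0.18, 0.006])]
top rotor_seat [(0.38, [0.4673, 0.1849, 0.0837])]
side bushing 0.68 244 348.9139344262295 251.0204918032787 342 355 241 260
side rotor 0.84 267 347.7752808988764 289.28464419475654 342 352 265 307
```

View pics/s2.png

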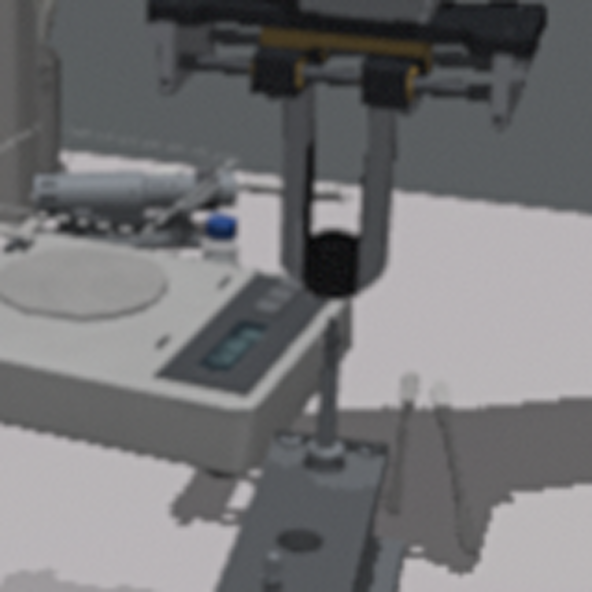

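View pics/t2.png

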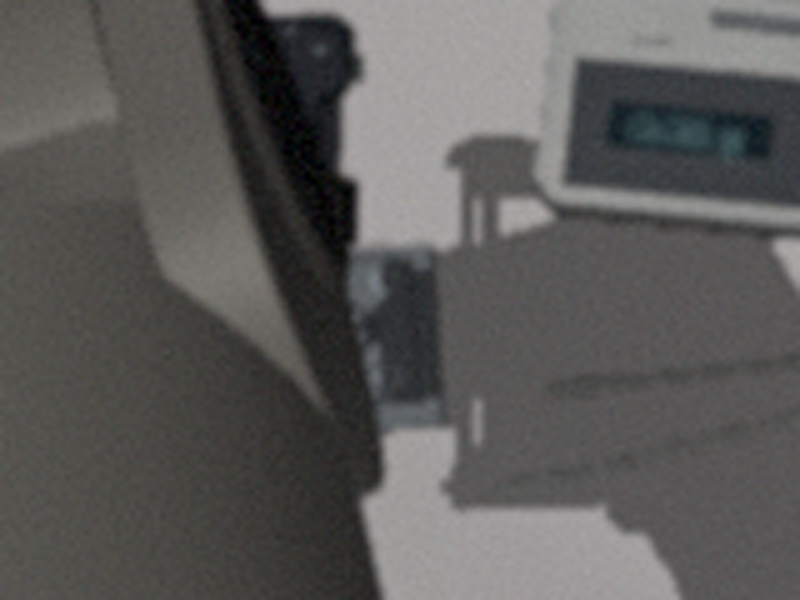

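```bash
python3 -m handwheel '{"steps":[[[0.0018,-0.0005,0.004,0,0.015],[0,0,0.005,0,0.015],[0,0,0.005,0,0.015],[0,0,0.004,0,0.015],[0,0,0.003,0,0.015],[0,0,0.003,0,0.015],[0,0,0,0,0.015]]]}' 
python3 -c "
from look import *
s=st()
im=cams.capture('side')
cv2.imwrite('pics/s3.png',cv2.resize(im[200:320,290:410],None,fx=5,fy=5,interpolation=cv2.INTER_CUBIC)[:,:,::-1])
tips(['bushing','rotor_tip','rotor_seat'],['side'])
"
```

```text
time_s: 11.38
tcp_pos: [0.4686, 0.1847, 0.1508]
eef_rot: [-2.223, -2.22, 0.001]
wrist_force: [-0.3, 0.3, -0.4]
finger_gap: 0.0257
grip_force: 20.0
{'time_s': 11.375, 'tcp_pos': [0.4686, 0.1847, 0.1508], 'wrist_force': [-0.3331, 0.3227, -0.3986], 'finger_gap': 0.0257, 'grip_force': 19.9999, 'q': [-1.0117, 0.2331, 0.5894, 2.0669, -0.1662, 0.887, -0.3304]}
[[0.001, 1.0, -0.0], [1.0, -0.001, -0.0], [-0.0, -0.0, -1.0]]
side bushing []
side rotor_tip [(0.71, [0.4666, 0.1805, 0.1557]), (0.19, [0.4669, 0.184, 0.1454])]
side rotor_seat [(0.71, [0.4674, 0.1844, 0.083])]
```

View pics/s3.png

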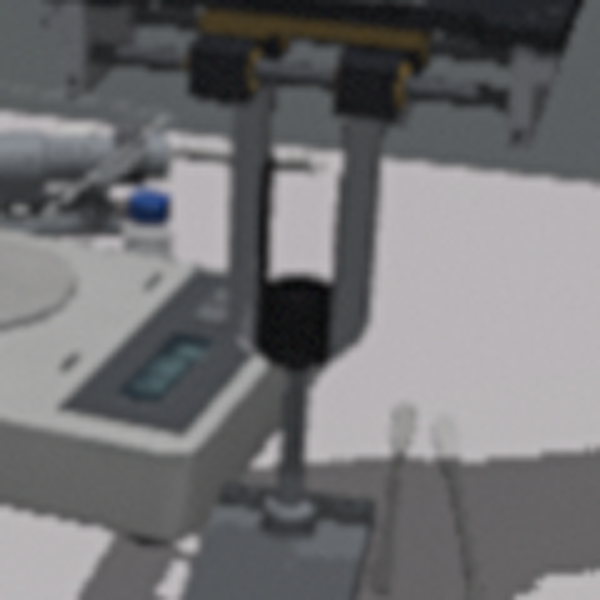

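```bash
python3 -m handwheel '{"steps":[[[0,0,0.003,0,0.015],[0,0,0.004,0,0.015],[0,0,0.004,0,0.015],[0,0,0.004,0,0.015],[0,0,0.004,0,0.015],[0,0,0.004,0,0.015]]]}'
```

```text
time_s: 12.32
tcp_pos: [0.4687, 0.1848, 0.1277]
eef_rot: [-2.223, -2.22, 0.0]
wrist_force: [1.2, 0.7, 0.5]
finger_gap: 0.026
grip_force: 20.0
```

```bash
python3 -m handwheel '{"steps":[[[0,0,0.007,0,0.015],[0,0,0.007,0,0.015],[0,0,0.006,0,0.015],[0,0,0.005,0,0.015],[0,0,0.005,0,0.015],[0,0,0.004,0,0.015],[0,0,0,0,0.015]]]}'
```

```text
time_s: 13.2
tcp_pos: [0.4686, 0.1847, 0.0937]
eef_rot: [2.223, 2.22, -0.001]
wrist_force: [-0.5, 0.0, -0.7]
finger_gap: 0.0257
grip_force: 20.0
```

```bash
python3 -m handwheel '{"steps":[[[0,0,0.002,0,0.015],[0,0,0.002,0,0.015],[0,0,0.001,0,0.015],[0,0,0,0,0.015]]]}'
```

```text
time_s: 13.7
tcp_pos: [0.4687, 0.1848, 0.0889]
eef_rot: [-2.223, -2.22, 0.0]
wrist_force: [0.6, 0.4, -0.4]
finger_gap: 0.0259
grip_force: 20.0
```

```bash
python3 -m handwheel '{"steps":[[[0,0,0.0005,0,0.022],[0,0,0,0,0.026],[0,0,0,0,0.03],[0,0,0,0,0.04],[0,0,0,0,0.05],[0,0,0,0,0.05],[0,0,-0.01,0,0.05],[0,0,-0.01,0,0.05],[0,0,-0.0072,0,0.05],[0,0,0,0,0.05]]]}'
python3 -c "
from look import *
s=st()
im=cams.capture('side')
cv2.imwrite('pics/s4.png',cv2.resize(im[200:320,290:410],None,fx=5,fy=5,interpolation=cv2.INTER_CUBIC)[:,:,::-1])
tips(['bushing','rotor_tip','rotor_seat'],['side'])
"
```

```text
time_s: 14.95
tcp_pos: [0.469, 0.1851, 0.1164]
eef_rot: [-2.222, -2.22, -0.002]
wrist_force: [0.1, 0.7, 1.1]
finger_gap: 0.0497
grip_force: 0.0
{'time_s': 14.95, 'tcp_pos': [0.469, 0.1851, 0.1164], 'wrist_force': [0.1334, 0.6884, 1.1006], 'finger_gap': 0.0497, 'grip_force': 0.0, 'q': [-0.9865, 0.2874, 0.5706, 2.0967, -0.2134, 0.8113, -0.2877]}
[[0.001, 1.0, 0.001], [1.0, -0.001, 0.001], [0.001, 0.001, -1.0]]
side bushing [(0.79, [0.4671, 0.1797, 0.0841]), (0.51, [0.6686, 0.2517, 0.0038])]
side rotor_tip [(0.6, [0.468, 0.1838, 0.1553])]
side rotor_seat [(0.52, [0.4653, 0.1842, 0.0835])]
```

View pics/s4.png

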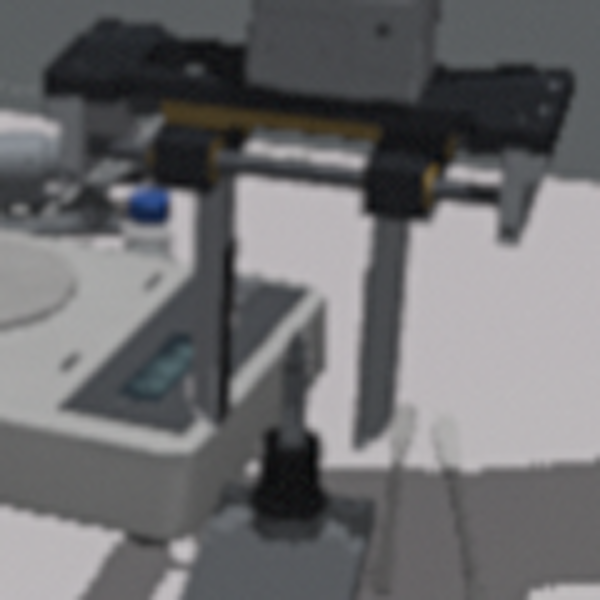

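```bash
python3 -m handwheel '{"steps":[[[0,0,0,0,0.03],[0,0,0,0,0.015],[0,0,0,0,0.005],[0,0,0,0,0.004],[0,0,0,0,0.004],[0,0,0,0,0.004],[0,0,0,0,0.004],[0,0,-0.003,0,0.004],[0,0,-0.005,0,0.004]]]}' 45
```

```text
time_s: 16.27
tcp_pos: [0.4686, 0.1847, 0.1239]
eef_rot: [-2.223, -2.22, 0.001]
wrist_force: [-0.8, 0.4, -1.1]
finger_gap: 0.0094
grip_force: 45.0
```

```bash
python3 -m handwheel '{"steps":[[[0,0,-0.01,0,0.004],[0,0,-0.01,0,0.004],[0,0,-0.01,0,0.004],[0,0,-0.012,0,0.004],[0,0,-0.015,0,0.004],[0,0,-0.015,0,0.004],[0,0,-0.015,0,0.004],[0,0,-0.01,0,0.004],[0,0,0,0,0.004],[0,0,0,0,0.004]]]}'
python3 -c "
from look import *
s=st()
im=cams.capture('side')
cv2.imwrite('pics/s5.png',cv2.resize(im[170:320,280:430],None,fx=4,fy=4,interpolation=cv2.INTER_CUBIC)[:,:,::-1])
tips(['bushing','rotor','rotor_tip','rotor_seat'],['side'])
"
```

```text
time_s: 17.52
tcp_pos: [0.4684, 0.1847, 0.2203]
eef_rot: [-2.222, -2.22, 0.001]
wrist_force: [0.1, 0.3, -1.4]
finger_gap: 0.0089
grip_force: 45.0
{'time_s': 17.525, 'tcp_pos': [0.4684, 0.1847, 0.2203], 'wrist_force': [0.0824, 0.2948, -1.3597], 'finger_gap': 0.0089, 'grip_force': 44.9996, 'q': [-1.0531, 0.1359, 0.6106, 1.9933, -0.0901, 1.0392, -0.402]}
[[0.001, 1.0, -0.001], [1.0, -0.001, -0.0], [-0.0, -0.001, -1.0]]
side bushing [(0.64, [0.6277, -0.1652, -0.0022]), (0.62, [0.4686, 0.1816, 0.1902])]
side rotor [(0.85, [0.471, 0.1832, 0.1097])]
side rotor_tip [(0.84, [0.4698, 0.185, 0.2592]), (0.25, [0.4595, 0.2568, -0.002])]
side rotor_seat [(0.64, [0.4655, 0.1831, 0.1871])]
```

View pics/s5.png

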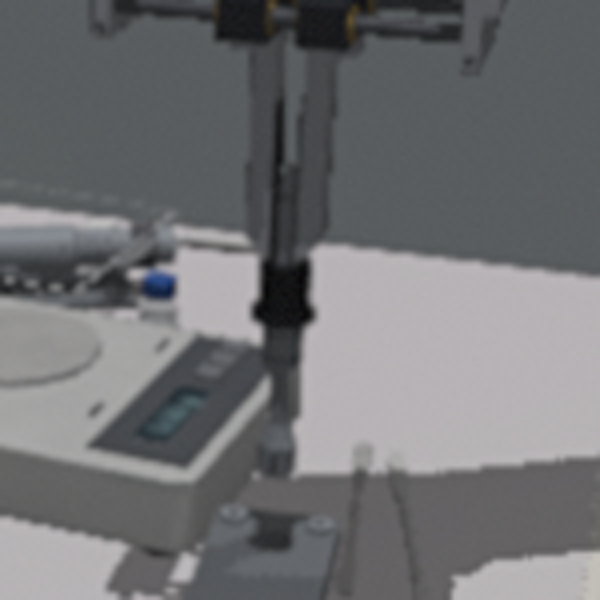

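```bash
python3 -m handwheel '{"steps":[[[-0.02,0,0,0,0.004],[-0.025,0,0,0,0.004],[-0.02,0,0,0,0.004],[0,0,0.02,0,0.004],[0,0,0.025,0,0.004],[0,0,0.017,0,0.004],[0,0,0,0,0.004]]]}' 25
python3 -m handwheel '{"steps":[[[0.01,0,0,0,0.004],[0.008,0,0,0,0.004],[0.008,0,0,0,0.004],[0.008,0,0,0,0.004],[0.008,0,0,0,0.004]]]}'
```

```text
time_s: 18.65
tcp_pos: [0.468, 0.1188, 0.1579]
eef_rot: [-2.223, -2.219, 0.003]
wrist_force: [1.0, 0.7, -0.7]
finger_gap: 0.0093
grip_force: 25.0
time_s: 19.27
tcp_pos: [0.4687, 0.1621, 0.1587]
eef_rot: [2.222, 2.22, -0.0]
wrist_force: [0.4, -2.7, -0.7]
finger_gap: 0.0098
grip_force: 25.0
```

```bash
python3 -m handwheel '{"steps":[[[0.01,0,0,0,0.004],[0.01,0,0,0,0.004],[0.01,0,0,0,0.004],[0.01,0,0,0,0.004],[0.01,0,0,0,0.004],[0.01,0,0,0,0.004],[0,0,0,0,0.004]]]}'
python3 -c "
from look import *
s=st()
im=cams.capture('side')
cv2.imwrite('pics/s6.png',cv2.resize(im[170:320,280:430],None,fx=4,fy=4,interpolation=cv2.INTER_CUBIC)[:,:,::-1])
tips(['bushing','rotor','rotor_tip','rotor_seat'],['side'])
"
```

```text
time_s: 20.15
tcp_pos: [0.4688, 0.2228, 0.1587]
eef_rot: [-2.221, -2.222, -0.0]
wrist_force: [-0.7, -1.2, -0.3]
finger_gap: 0.0086
grip_force: 25.0
{'time_s': 20.15, 'tcp_pos': [0.4688, 0.2228, 0.1587], 'wrist_force': [-0.6965, -1.1529, -0.2646], 'finger_gap': 0.0086, 'grip_force': 24.999, 'q': [-1.0704, 0.2498, 0.5898, 2.028, -0.1749, 0.9119, -0.3872]}
[[-0.0, 1.0, 0.0], [1.0, 0.0, 0.0], [0.0, 0.0, -1.0]]
side bushing [(0.58, [0.4675, 0.1862, 0.1355]), (0.16, [0.4703, 0.2255, 0.1967])]
side rotor []
side rotor_tip [(0.68, [0.4681, 0.2247, 0.1957]), (0.44, [0.6707, 0.2529, -0.0015])]
side rotor_seat [(0.64, [0.4685, 0.1864, 0.1341])]
```

View pics/s6.png

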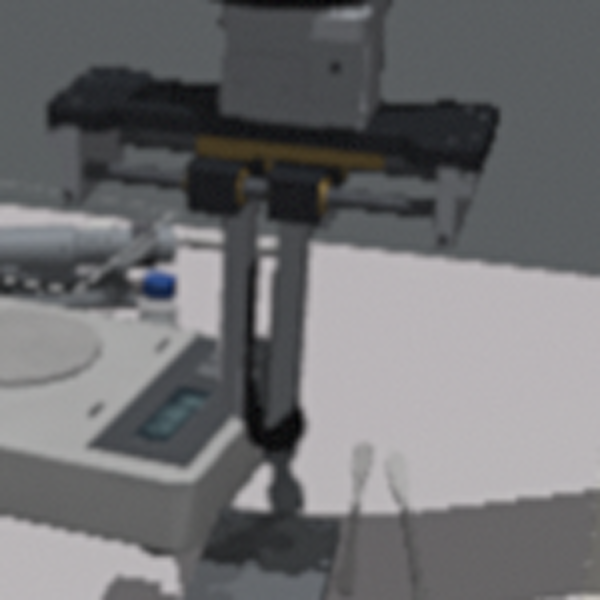

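```bash
python3 -m handwheel '{"steps":[[[0,0,-0.03,0,0.004],[0,0,-0.035,0,0.004],[-0.04,0,0,0,0.004],[-0.06,0,0,0,0.004],[-0.06,0,0,0,0.004],[-0.06,0,0,0,0.004],[-0.06,0,0,0,0.004],[-0.06,0,0,0,0.004],[-0.06,0,0,0,0.004],[-0.06,0,0,0,0.004]]]}' 45
python3 -m handwheel '{"steps":[[[0,0,0.03,0,0.004],[0,0,0.04,0,0.004],[0,0,0.04,0,0.004],[0,0,0.01,0,0.004],[0,0,0,0,0.004]]]}' 25
python3 -c "
from look import *
cams.capture('side');cams.capture('top')
tips(['bushing','rotor','rotor_tip','rotor_seat'])
"
```

```text
time_s: 21.65
tcp_pos: [0.4681, -0.24, 0.2239]
eef_rot: [2.222, 2.22, 0.002]
wrist_force: [1.6, 1.4, -1.2]
finger_gap: 0.0085
grip_force: 45.0
time_s: 22.28
tcp_pos: [0.4682, -0.2386, 0.1041]
eef_rot: [-2.223, -2.22, 0.001]
wrist_force: [-0.6, 0.6, -1.3]
finger_gap: 0.0085
grip_force: 25.0
side bushing [(0.45, [0.4658, -0.27, 0.0805])]
side rotor [(0.42, [0.4723, -0.3093, 0.0122])]
side rotor_tip [(0.64, [0.4672, -0.2371, 0.14])]
side rotor_seat [(0.5, [0.4675, -0.2679, 0.076])]
top bushing []
top rotor []
top rotor_tip []
top rotor_seat []
```

```bash
python3 -m handwheel '{"steps":[[[0.012,0,0.012,0,0.004],[0.012,0,0.0065,0,0.004],[0.011,0,0.007,0,0.004],[0.011,0,0.008,0,0.004],[0.01,0,0.0085,0,0.004]]]}' 25
python3 -m handwheel '{"steps":[[[0.009,0,0.009,0,0.004],[0.008,0,0.0095,0,0.004],[0.0075,0,0.01,0,0.004],[0.007,0,0.0105,0,0.004],[0.006,0,0.009,0,0.004],[0,0,0,0,0.004]]]}'
python3 -c "
from look import *
cams.capture('side');cams.capture('top')
tips(['bushing','rotor','rotor_tip','rotor_seat'])
"
```

```text
time_s: 23.4
tcp_pos: [0.4683, -0.1815, 0.0611]
eef_rot: [-2.222, -2.22, 0.0]
wrist_force: [-0.5, -0.4, -0.2]
finger_gap: 0.0089
grip_force: 25.0
time_s: 24.15
tcp_pos: [0.4679, -0.1442, 0.013]
eef_rot: [-2.221, -2.22, 0.001]
wrist_force: [0.2, 0.6, 0.6]
finger_gap: 0.0082
grip_force: 25.0
side bushing [(0.73, [0.4621, 0.2575, -0.0011]), (0.39, [0.4679, -0.2073, 0.0271])]
side rotor [(0.43, [0.4714, -0.2809, 0.0096])]
side rotor_tip [(0.55, [0.4682, -0.1375, 0.0412])]
side rotor_seat [(0.6, [0.4666, -0.2074, 0.0251]), (0.28, [0.4725, -0.2848, 0.0061])]
top bushing []
top rotor []
top rotor_tip []
top rotor_seat []
```

```bash
python3 -m handwheel '{"steps":[[[0,0,0,0,0.004],[0,0,0,0,0.004],[0,0,-0.01,0,0.004],[0,0,-0.03,0,0.004],[0,0,-0.04,0,0.004],[0,0,-0.045,0,0.004],[0,0,-0.045,0,0.004],[0,0,-0.04,0,0.004],[0,0,-0.025,0,0.004],[0,0,-0.01,0,0.004]]]}' 60
python3 -m handwheel '{"steps":[[[0,0,0,0,0.004],[0,0,0,0,0.004],[0,0,0,0,0.004],[0,0,0,0,0.004],[0,0,0,0,0.004],[0,0,0,0,0.004]]]}'
python3 -c "
from look import *
st()
im=cams.capture('side')
cv2.imwrite('pics/s7.png',cv2.resize(im[100:280,290:490],None,fx=3.3,fy=3.3,interpolation=cv2.INTER_CUBIC)[:,:,::-1])
tips(['bushing','rotor','rotor_tip','rotor_seat','short_rotor'],['side'])
cams.capture('top');tips(['bushing','rotor','rotor_tip','rotor_seat'],['top'])
"
```

```text
time_s: 25.9
tcp_pos: [0.4685, -0.1448, 0.2599]
eef_rot: [2.222, 2.22, 0.003]
wrist_force: [-0.2, -0.6, -1.6]
finger_gap: 0.0071
grip_force: 60.0
time_s: 26.65
tcp_pos: [0.4683, -0.1448, 0.2586]
eef_rot: [-2.223, -2.22, 0.0]
wrist_force: [1.0, -0.0, -1.4]
finger_gap: 0.0073
grip_force: 60.0
{'time_s': 26.65, 'tcp_pos': [0.4683, -0.1448, 0.2586], 'wrist_force': [1.0017, -0.0292, -1.3915], 'finger_gap': 0.0073, 'grip_force': 60.0011, 'q': [-0.7966, 0.076, 1.0401, 1.9845, -0.0727, 1.1197, 0.2728]}
[[0.001, 1.0, -0.0], [1.0, -0.001, -0.0], [-0.0, -0.0, -1.0]]
side bushing [(0.4, [0.4685, -0.2051, 0.2561])]
side rotor []
side rotor_tip [(0.41, [0.4679, -0.1401, 0.2901])]
side rotor_seat [(0.42, [0.4678, -0.2028, 0.2612])]
side short_rotor [(0.71, [0.4588, 0.3291, 0.0094])]
top bushing []
top rotor []
top rotor_tip [(0.63, [0.6855, 0.1823, -0.0012])]
top rotor_seat []
```

View pics/s7.png

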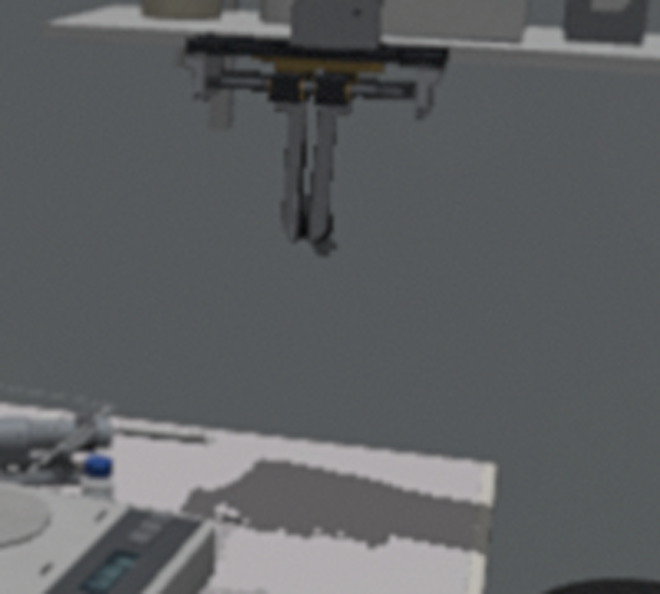

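```bash
python3 -m handwheel '{"steps":[[[0,0,0,-0.08,0.004],[0,0,0,-0.15,0.004],[0,0,0,-0.15,0.004],[0,0,0,-0.15,0.004],[0,0,0,-0.15,0.004],[0,0,0,-0.15,0.004],[0,0,0,-0.15,0.004],[0,0,0,-0.15,0.004],[0,0,0,-0.08,0.004],[0,0,0,0,0.004]]]}'
python3 -c "
from look import *
st()
im=cams.capture('side')
cv2.imwrite('pics/s8.png',cv2.resize(im[100:240,290:450],None,fx=5,fy=4.2857*5/4.2857,interpolation=cv2.INTER_CUBIC)[:600,:,::-1])
tips(['bushing','rotor','rotor_tip','rotor_seat','short_rotor'],['side'])
"
```

```text
time_s: 28.45
tcp_pos: [0.4683, -0.1448, 0.2587]
eef_rot: [-0.566, -3.09, 0.0]
wrist_force: [0.1, -0.0, -1.1]
finger_gap: 0.0074
grip_force: 60.0
{'time_s': 28.45, 'tcp_pos': [0.4683, -0.1448, 0.2587], 'wrist_force': [0.072, -0.0044, -1.1023], 'finger_gap': 0.0074, 'grip_force': 60.0004, 'q': [-0.6986, 0.0678, 0.9289, 1.9818, -0.0602, 1.1199, 1.4639]}
[[-0.935, 0.354, -0.0], [0.354, 0.935, -0.0], [0.0, -0.0, -1.0]]
side bushing [(0.43, [0.5209, -0.1642, 0.2599]), (0.37, [0.7041, 0.1339, -0.0019])]
side rotor [(0.57, [0.592, -0.1892, 0.227])]
side rotor_tip [(0.71, [0.6716, 0.2508, 0.001]), (0.49, [0.4624, -0.1451, 0.2894])]
side rotor_seat [(0.62, [0.5204, -0.1637, 0.2555])]
side short_rotor [(0.62, [0.459, 0.331, 0.0085])]
```

View pics/s8.png

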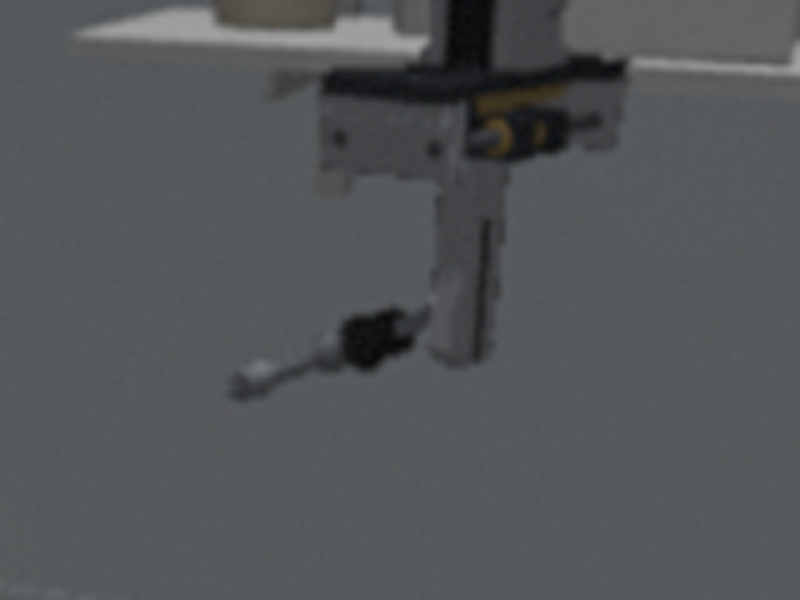

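```bash
python3 -m handwheel '{"steps":[[[0,0,0,0,0.004],[0,0,0,0,0.004],[0,0,0,0,0.004],[0,0,0,0,0.004],[0,0,0,0,0.004],[0,0,0,0,0.004],[0,0,0,0,0.004],[0,0,0,0,0.004],[0,0,0,0,0.004],[0,0,0,0,0.004]]]}'
cat >ang.py <<'E'
from look import *
s=st();cams.capture('side')
g=np.array(s['tcp_pos'])-0.019*R.from_rotvec(s['eef_rot']).as_matrix()[:,2]
X=R.from_rotvec(s['eef_rot']).as_matrix()[:,0]
# angle from image: rotor mask against model line with foot along -X at elevation e below
m=cams.cut_out('side','rotor')
tips(['rotor','rotor_seat','bushing','rotor_tip'],['side'])
if m:
    v,u=np.nonzero(m[0]['mask']);print('mask',m[0]['p'],len(u),u.min(),u.max(),'foot end',u.min(),v[u<=u.min()+3].mean())
    for e in range(-5,31,5):
        a=np.radians(e);print(e,np.round(proj('side',g+0.129*(-X*np.cos(a)-np.array([0,0,1])*np.sin(a)))[0],1))
E
python3 ang.py
```

```text
time_s: 30.0
tcp_pos: [0.4684, -0.1447, 0.2587]
eef_rot: [-0.565, -3.09, 0.0]
wrist_force: [-0.4, -0.4, -1.3]
finger_gap: 0.0074
grip_force: 60.0
{'time_s': 30.0, 'tcp_pos': [0.4684, -0.1447, 0.2587], 'wrist_force': [-0.3597, -0.4086, -1.2507], 'finger_gap': 0.0074, 'grip_force': 60.0008, 'q': [-0.6988, 0.0678, 0.929, 1.9818, -0.0603, 1.1199, 1.4644]}
[[-0.935, 0.354, -0.0], [0.354, 0.935, -0.0], [0.0, -0.0, -1.0]]
side rotor [(0.62, [0.5946, -0.1874, 0.2233]), (0.21, [0.6687, 0.2493, 0.0011])]
side rotor_seat [(0.48, [0.5181, -0.1627, 0.2587]), (0.24, [0.4612, 0.3302, 0.0051])]
side bushing [(0.7, [0.5204, -0.1612, 0.2588])]
side rotor_tip [(0.57, [0.4626, -0.1423, 0.2895])]
mask 0.66 155 336 375 foot end 336 176.6
-5 [338.4 152.9]
0 [338.1 157.3]
5 [338.1 161.7]
10 [338.4 166.1]
15 [339.  170.4]
20 [339.9 174.7]
25 [341.1 179. ]
30 [342.6 183.1]
```

```bash
python3 -m handwheel '{"steps":[[[0,-0.0335,0,0,0.004],[0,-0.0335,0,0,0.004],[0,-0.0335,0,0,0.004],[0,-0.0335,0,0,0.004],[0,0,0.03,0,0.004],[0,0,0.045,0,0.004],[0,0,0.045,0,0.004],[0,0,0.045,0,0.004],[0,0,0.03,0,0.004],[0,0,0.01,0,0.004]]]}'
python3 -m handwheel '{"steps":[[[0,0,0.008,0,0.004],[0,0,0.01,0,0.004],[0,0,0.01,0,0.004],[0,0,0.01,0,0.004],[0,0,0.01,0,0.004],[0,0,0,0,0.004]]]}' 30
python3 ang.py
```

```text
time_s: 31.55
tcp_pos: [0.42, -0.2699, 0.0523]
eef_rot: [-0.565, -3.088, 0.0]
wrist_force: [-0.3, 0.5, -0.7]
finger_gap: 0.0074
grip_force: 60.0
time_s: 32.3
tcp_pos: [0.4206, -0.2701, 0.0051]
eef_rot: [-0.565, -3.089, 0.0]
wrist_force: [0.1, 0.2, 0.9]
finger_gap: 0.0081
grip_force: 30.0
{'time_s': 32.3, 'tcp_pos': [0.4206, -0.2701, 0.0051], 'wrist_force': [0.1003, 0.1586, 0.9407], 'finger_gap': 0.0081, 'grip_force': 29.9996, 'q': [-0.1187, 0.5426, 0.7037, 2.1765, -0.607, 0.6251, 2.2317]}
[[-0.935, 0.354, -0.001], [0.354, 0.935, 0.0], [0.001, -0.0, -1.0]]
side rotor [(0.65, [0.4612, 0.2558, -0.0002]), (0.63, [0.5574, -0.3193, 0.0067])]
side rotor_seat [(0.46, [0.4774, -0.2895, 0.0204])]
side bushing [(0.46, [0.4779, -0.2945, 0.0219])]
side rotor_tip [(0.54, [0.4126, -0.2651, 0.036]), (0.43, [0.5551, -0.3189, 0.006])]
```

```bash
python3 -m handwheel '{"steps":[[[0,0,0.0015,0,0.008],[0,0,0.0015,0,0.01],[0,0,0,0,0.012],[0,0,0,0,0.015],[0,0,0,0,0.02],[0,0,0,0,0.02],[0,0,0,0,0.02]]]}'
python3 ang.py
```

```text
time_s: 33.48
tcp_pos: [0.4209, -0.27, 0.0027]
eef_rot: [-0.565, -3.09, 0.0]
wrist_force: [-0.2, 0.3, 0.2]
finger_gap: 0.0203
grip_force: 0.0
{'time_s': 33.475, 'tcp_pos': [0.4209, -0.27, 0.0027], 'wrist_force': [-0.1981, 0.3061, 0.1784], 'finger_gap': 0.0203, 'grip_force': 0.0, 'q': [-0.1145, 0.5461, 0.6984, 2.1773, -0.6123, 0.6199, 2.2361]}
[[-0.935, 0.354, -0.0], [0.354, 0.935, -0.0], [0.0, -0.0, -1.0]]
side rotor [(0.46, [0.5551, -0.3172, 0.0058])]
side rotor_seat [(0.49, [0.4754, -0.2909, 0.011])]
side bushing [(0.66, [0.4748, -0.2928, 0.0148])]
side rotor_tip [(0.51, [0.4769, -0.2913, 0.0119]), (0.44, [0.4124, -0.268, 0.0148])]
mask 0.56 99 357 392 foot end 357 239.77777777777777
-5 [360.7 233.2]
0 [360.4 236.7]
5 [360.3 240.3]
10 [360.5 243.9]
15 [361.  247.5]
20 [361.7 251. ]
25 [362.7 254.6]
30 [364.  258.1]
```

```bash
python3 -m handwheel '{"steps":[[[-0.006,0,0.0005,0,0.02],[-0.006,0,0.0005,0,0.02],[-0.006,0,0,0,0.02],[0,0,0,0,0.012],[0,0,0,0,0.004],[0,0,0,0,0.004],[0,0,0,0,0.004],[0,0,0,0,0.004],[0,0,0,0,0.004],[0,0,0,0,0.004]]]}' 60
python3 ang.py
```

```text
time_s: 35.02
tcp_pos: [0.4377, -0.2764, 0.0017]
eef_rot: [-0.565, -3.09, 0.0]
wrist_force: [-0.6, 0.1, -0.3]
finger_gap: 0.0084
grip_force: 60.0
{'time_s': 35.025, 'tcp_pos': [0.4377, -0.2764, 0.0017], 'wrist_force': [-0.6271, 0.0725, -0.323], 'finger_gap': 0.0084, 'grip_force': 59.9998, 'q': [-0.107, 0.5697, 0.6934, 2.139, -0.6162, 0.6389, 2.2294]}
[[-0.935, 0.354, -0.0], [0.354, 0.935, 0.0], [0.0, -0.0, -1.0]]
side rotor [(0.41, [0.5562, -0.3181, 0.0087]), (0.23, [0.4738, -0.2912, 0.0124])]
side rotor_seat [(0.57, [0.478, -0.2896, 0.0111])]
side bushing [(0.44, [0.4743, -0.294, 0.0144])]
side rotor_tip [(0.71, [0.4108, -0.2648, 0.0169])]
mask 0.37 163 356 402 foot end 356 239.75
-5 [355.6 232.1]
0 [355.3 235.6]
5 [355.2 239.1]
10 [355.4 242.7]
15 [355.9 246.3]
20 [356.7 249.8]
25 [357.7 253.4]
30 [358.9 256.8]
```

```bash
python3 -m handwheel '{"steps":[[[0,0,-0.002,0,0.004],[0,0,-0.005,0,0.004],[0,0,-0.009,0,0.004],[0,0,-0.012,0,0.004],[0,0,-0.014,0,0.004],[0,0,-0.014,0,0.004],[0,0,-0.014,0,0.004],[0,0,-0.014,0,0.004],[0,0,-0.014,0,0.004],[0,0,-0.014,0,0.004]]]}' 60
python3 -m handwheel '{"steps":[[[0,0,-0.014,0,0.004],[0,0,-0.014,0,0.004],[0,0,-0.014,0,0.004],[0,0,-0.014,0,0.004],[0,0,-0.014,0,0.004],[0,0,-0.014,0,0.004],[0,0,-0.014,0,0.004],[0,0,-0.01,0,0.004],[0,0,-0.006,0,0.004],[0,0,-0.003,0,0.004]]]}'
python3 ang.py
```

```text
time_s: 36.58
tcp_pos: [0.4377, -0.2764, 0.1146]
eef_rot: [-0.565, -3.09, 0.0]
wrist_force: [-0.1, 0.6, -1.7]
finger_gap: 0.0085
grip_force: 60.0
time_s: 37.83
tcp_pos: [0.4378, -0.2763, 0.2309]
eef_rot: [0.565, 3.09, 0.0]
wrist_force: [0.2, -0.2, -1.2]
finger_gap: 0.0085
grip_force: 60.0
{'time_s': 37.825, 'tcp_pos': [0.4378, -0.2763, 0.2309], 'wrist_force': [0.2379, -0.2417, -1.1783], 'finger_gap': 0.0085, 'grip_force': 59.9993, 'q': [-0.4451, 0.2179, 1.0335, 1.9656, -0.2131, 1.0728, 1.8899]}
[[-0.935, 0.354, 0.0], [0.354, 0.935, 0.0], [-0.0, 0.0, -1.0]]
side rotor [(0.49, [0.5577, -0.3152, 0.2351])]
side rotor_seat [(0.74, [0.6801, 0.1776, -0.0001]), (0.53, [0.4775, -0.2908, 0.2417])]
side bushing [(0.43, [0.4744, -0.2934, 0.2401])]
side rotor_tip [(0.71, [0.412, -0.266, 0.2441])]
mask 0.49 138 360 409 foot end 360 165.04761904761904
-5 [360.  155.6]
0 [359.6 159.5]
5 [359.5 163.5]
10 [359.8 167.5]
15 [360.3 171.4]
20 [361.1 175.3]
25 [362.2 179.2]
30 [363.5 182.9]
```

```bash
python3 -m handwheel '{"steps":[[[0,0,0,0,0.004],[0,0,0,0,0.004],[0,0,0,0,0.004],[0,0,0,0,0.004],[0,0,0,0,0.004],[0,0,0,0,0.004],[0,0,0,0,0.004],[0,0,0,0,0.004],[0,0,0,0,0.004],[0,0,0,0,0.004]]]}'
python3 ang.py; python3 -c "
from look import *
cams.capture('side');tips(['bushing','rotor_seat','short_rotor'],['side'])
for d in cams.cut_out('side','bushing')[:1]:
  v,u=np.nonzero(d['mask']);print(d['p'],u.min(),u.max(),u.mean(),v.mean())
s=env.read_state();M=R.from_rotvec(s['eef_rot']).as_matrix();g=np.array(s['tcp_pos'])-.019*M[:,2]
a=np.radians(5);ax=-M[:,0]*np.cos(a)-np.array([0,0,1])*np.sin(a)
print(proj('side',[g+r*ax for r in(.014,.042,.12)]))
"
```

```text
time_s: 39.38
tcp_pos: [0.4378, -0.2764, 0.2307]
eef_rot: [0.565, 3.09, -0.0]
wrist_force: [0.3, -0.2, -0.6]
finger_gap: 0.0085
grip_force: 60.0
{'time_s': 39.375, 'tcp_pos': [0.4378, -0.2764, 0.2307], 'wrist_force': [0.3186, -0.2127, -0.571], 'finger_gap': 0.0085, 'grip_force': 59.9993, 'q': [-0.4447, 0.2183, 1.0334, 1.9657, -0.2134, 1.0725, 1.8902]}
[[-0.935, 0.354, 0.0], [0.354, 0.935, -0.0], [-0.0, -0.0, -1.0]]
side rotor [(0.59, [0.5526, -0.318, 0.2359])]
side rotor_seat [(0.73, [0.4763, -0.2905, 0.2399]), (0.41, [0.4624, 0.2584, -0.0011])]
side bushing [(0.44, [0.4758, -0.2951, 0.2415])]
side rotor_tip [(0.5, [0.4117, -0.2682, 0.245])]
mask 0.65 166 360 410 foot end 360 165.08
-5 [360.  155.6]
0 [359.6 159.6]
5 [359.6 163.6]
10 [359.8 167.5]
15 [360.3 171.5]
20 [361.1 175.4]
25 [362.2 179.2]
30 [363.5 183. ]
side bushing [(0.53, [0.4748, -0.2909, 0.246])]
side rotor_seat [(0.72, [0.6258, -0.1635, -0.0019]), (0.57, [0.4744, -0.2902, 0.2404])]
side short_rotor [(0.75, [0.67, 0.2504, -0.0007]), (0.54, [0.4596, 0.3318, 0.008])]
0.48 384 394 389.0 167.62105263157895
[[396.10045654 166.13054142]
 [386.84230666 165.47234351]
 [362.28457811 163.75073077]]
```

Level at about 5°, steady, with the bushing at its seat and the short rotor where it stood.

```bash
python3 -c "
from plant import job
print(job.sign_off())"
```

```text
the job is handed in; nothing more can be done
None
```

The job is handed in, and no verdict came back. At sign-off the taller rotor was held about 5° off level, about 23 cm up, gripped above the bushing, which measured at its seat on the collar. The short rotor was where it stood; I did not re-measure the bottles and vials at the end. The tool could not tilt, so I levelled the rotor by pivoting it against the stand and bench. It then slipped in the fingers, so I laid it on the bench and regripped it. I also viewed 11 pictures, one over the limit of 10.

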